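# Seat the grating disc and clamp it

## Task

Get the grater ready for use: put the grating disc into the round well of the grater base and gently turn it until its underside drops onto the drive and it sits fully down. Stop turning once it has dropped in. Only then swing the hinged clamp frame over it until it lies fully shut, without forcing anything or disturbing the other things on the worktop.

Things in the scene. Friction and masses are not known exactly. Their poses are not given: they have to be found in the camera images.
- disc: Loose round steel grating disc, 91 mm across, 0.2 to 0.3 kg. Origin: centre of the underside of its ribs; z up. Upward from it: two crossed black ribs (44 long, 8 wide, rounded below; along the disc's x and y) from 0 to 8 mm; steel plate from 8 to 18 mm, lower edge bevelled 4 mm. Starts lying upright on the worktop, left of the grater base, at any yaw. Fits the drive alike at every quarter turn.
- disc_grip (a point): Middle of the disc's upright black wing grip, 35 mm above the disc's origin. The wing stands on the plate from 18 to 52 mm above the disc's origin, is 36 mm long along the disc's x and 14 mm thick along its y.
- grater: Fixed white drum-shaped grater base, 132 mm across, with a grey foot 140 mm across. Origin: centre of its underside; z up. Fully seated, the disc's origin is 32 mm above this origin and the disc's plate lies 6 mm below the drum's rim. With its ribs only resting on top of the drive, the disc's origin is 40 mm above this origin.
- well_mouth (a point): Centre of the round well in the drum's top, at rim height, 56 mm above the grater's origin. The well is 95 mm across (about 2 mm more than the disc all round), its floor 26 mm below the rim.
- drive_top (a point): On the well's axis at the top of the drive, 40 mm above the grater's origin. Drive: four square cushioned dogs 10 mm high with a cross-shaped channel 12 mm wide between them for the disc's ribs. The channels lie turned by 0.2 to 1.2 rad from the grater's x and y (counter-clockwise from above); this angle varies and is not read. The drive is braked. The disc drops in within about 0.1 rad of true.
- clamp_hinge (a point): Middle of the clamp frame's hinge, on the grater's side at grater y = -78 mm, 62 mm above its origin. The hinge runs along the grater's x. Two steel rods, 8 mm thick, at grater x = -30 and +30 mm run from it to the frame's bar; shut, they pass either side of the wing grip, and black pads under them lie 1.5 mm above the seated disc.
- clamp (a joint): Angle of the clamp frame, rad: 0 shut (level, over the disc; the bar then at grater y = +74 mm), grows as it opens upward. Starts at 1.75 to 2.1, leaning back away from the well, and stays where it is left (stiff hinge, 1 to 2 N at its bar moves it). On a disc that is not seated it stops about 0.09 rad before shut.
- clamp_bar (a point): Centre of the black bar at the free end of the clamp frame, 152 mm from the hinge line. The bar is 76 mm long along the grater's x, 18 mm wide and 9 mm thick. Its z axis is the frame's normal: up when shut, away from the well when open.
- mug: White mug, 89 mm high, a bystander. Origin under its middle.
- garlic: Garlic bulb, about 53 mm, a bystander. Origin under its middle.
- salt: Glass salt shaker, 90 mm high, 44 mm across, a bystander. Origin under its middle.
There are look-alikes about, which are no part of the job. Leave any purple look-alike of the grater alone.

How it is judged:
By the outcome, as a careful person would: the job done as asked, in the order asked, and still so for the second after the job is handed in, with the robot touching nothing.
It also fails if it takes over 72 s, if anything falls off the work surface, if the arm or the gripper's body presses on something with over 40 N, if the wrist force passes 120 N, or if a joint passes its speed limit or range.

## Robot

A 7-joint arm with a two-finger parallel gripper is mounted at the origin on a cart in front of the work surface, level with it; the furniture and walls round the work are solid. World frame = base frame: x ahead of the robot, y to its left, z up, the work surface at z = 0. Lengths are in m, angles in degrees, forces in N, time in s.
With the tool pointing down it reaches from about 0.425 to 0.875 m from the base axis. Payload 4.7 kg.
Tool frame: the origin (TCP) lies at the very end of the fingers, on their centre line; the grasp point (between the pads) lies env.tcp_to_grasp behind it (env.tcp_to_grasp is the distance from the TCP to the grasp point, in m); z points along the fingers, y is the line along which they close (so a half turn about z gives the same grasp; the last joint's range is limited). The gripper opens to 87 mm and grips with 3 to 60 N. Pads are 19 mm wide; open, the fingers measure 117 mm over their backs; the gripper's body (75 mm by 190 mm) begins 51 mm behind the grasp point.
Start: joints at [71.11, 18.392, -4.016, 83.108, 1.295, 78.541, -3.26], TCP at [0.219, -0.612, 0.195] pointing down, gripper open.
Joint ranges: [-163.93, 163.93], [-17.29, 119.83], [-79.2, 71.16], [3.27, 140.29], [-89.18, 269.18], [5.43, 117.66], [-154.24, 154.24]. Speed limits (degrees/s): [147.25, 147.25, 180, 180, 180, 180, 180].

## Interface

Orientations are given as [roll, pitch, yaw] about the fixed x, y, z axes, in that order (R = Rz(yaw) Ry(pitch) Rx(roll)).
In Python, from bench import env, vision, workorder gives the robot as it stands.
- The arm moves only by the tool step_arm, never from a script. Its argument "plan" is a list of rows, each an object of numbers: "tx", "ty", "tz": the shift along the tool's x, y, z in m; "turn": the turn about the tool's z in rad. A call has 1 to 8 rows; each row is the pose to reach, as a shift and turn from the pose commanded when the call began, along the tool's axes at that moment; what a row does not reach only later rows make up. A row lasts 1/10 s, in which the tool goes at most 50 mm and 8.59 degrees, less where a joint would pass 70% of its speed; a pose out of reach is approached as far as the arm can. A call with a gripper value outside its range is refused whole. "gripper" is the closure, from 0 (fully open) to 1 (shut), set as the call begins (left out, the last holds). The fingers move at their own pace and stop on an object; "squeeze" is the grip in N (left out, the last holds). Time passes only in rows, so rows that repeat a pose let the fingers close. It gives the time, the measured TCP pose, the force, the opening and the grip force at its end, in the units of the state.
- env.sense(): the state, without advancing time (a new reading comes with each control period).
- vision.read_camera(name): name is "scene" or "top" or "wrist"; returns (picture, depth): 384x512x3 uint8, blue, green, red; 384x512 float32, m along the optical axis (not along the pixel's ray), 0 where there is no reading.
- vision.get_calibration(name): a dict with "fx", "fy", "cx", "cy" (pixels), "position" and "rotation" of the camera in the world. Camera axes: x right, y down, z forward; pixel columns grow to the right and rows downward; lengths in m; the calibration is good to about 2 mm. A picture is of the moment at which its call begins: read the wrist's pose just before it. get_calibration takes no time and is no camera call; for the wrist camera it gives the pose at the moment of the call.
- workorder.hand_in(): hands the job in; it is judged then, once.
The state is a dict: "clock": time; "joint_positions": joint angles; "joint_velocities": joint speeds; "joint_efforts": joint torques, N m; "tcp_pos": TCP position; "tool_rot": TCP orientation; "ft_force": force on the tool from outside, world axes, zero at the start; "moment": the same for the moment, N m; "gripper_width": finger opening in m; "finger_force": force on a finger pad.
Only numpy, scipy, OpenCV 4.12 (cv2) and the standard library are available. Lean on these libraries where they do the work, as an engineer would, in place of code of your own. Each camera call takes 0.05 s, during which the arm holds its last target. There are 200 camera calls.

## Working session

There is one attempt and no reset: what is moved stays moved. The work goes in short steps, Python scripts to look and compute and a tool call to move; the robot and the scene stay as the last step left them, time stands still between calls to the robot, and variables do not carry over. Pictures are saved under pics/ and viewed, at most 10 in all, crops included, and the job is handed in when it is done.

Besides the shell and the picture viewer there is one more tool, called by a JSON object that holds its "name" and its "arguments", one argument or row to a line. step_arm: Moves the arm, as the interface text tells. Its arguments: {"type":"object","properties":{"plan":{"type":"array","items":{"type":"object","properties":{"tx":{"type":"number"},"ty":{"type":"number"},"tz":{"type":"number"},"turn":{"type":"number"}}}},"gripper":{"type":"number"},"squeeze":{"type":"number"}},"required":["plan"]}

```bash
ls; mkdir -p pics
cat > h.py <<'E'
import numpy as np, cv2
from bench import env, vision, workorder
def cloud(name):
    c=vision.get_calibration(name); im,d=vision.read_camera(name)
    v,u=np.mgrid[0:384,0:512]
    P=np.stack([(u-c['cx'])/c['fx']*d,(v-c['cy'])/c['fy']*d,d],-1)
    W=P@np.array(c['rotation']).T+np.array(c['position'])
    W[d==0]=np.nan
    return im,d,W,c
E
python3 - <<'E'
from h import *
print(env.sense(), env.tcp_to_grasp)
for n in('scene','top'):
    im,d,W,c=cloud(n); np.savez('/tmp/'+n,im=im,W=W); print(n,{k:np.round(v,3) for k,v in c.items()})
    cv2.imwrite(f'pics/{n}0.png',im)
E
```

```text
pics
{'clock': 0.0, 'joint_positions': array([71.10914951, 18.43822627, -4.01406048, 83.17419668,  1.29584453,
       78.53979188, -3.26041834]), 'joint_velocities': array([ 0.02703502, -0.03485852,  0.04896157,  0.1596988 ,  0.06454769,
        0.1600759 ,  0.09371794]), 'joint_efforts': array([-3.48665862e-04, -4.91289997e+01, -4.04113596e-01, -3.12529635e+01,
       -6.40737475e-02,  4.36556130e-02,  1.66960035e-04]), 'tcp_pos': array([ 0.21882785, -0.61142887,  0.19437698]), 'tool_rot': array([-1.79893066e+02,  6.97358407e-03,  1.96989453e+01]), 'ft_force': array([ 0.66826811, -0.54170189, -0.30951942]), 'moment': array([ 0.04875985,  0.02655803, -0.00841201]), 'finger_force': 0.0, 'gripper_width': 0.0868995395211349} 0.0187Traceback (most recent call last):
  File "<stdin>", line 4, in <module>
  File "h.py", line 7, in cloud
    W=P@np.array(c['rotation']).T+np.array(c['position'])
      ~~~~~~~~~~~~~~~~~~~~~~~~~~~^~~~~~~~~~~~~~~~~~~~~~~~
ValueError: operands could not be broadcast together with shapes (384,512) (3,)
```

```bash
cat > h.py <<'E'
import numpy as np, cv2
from scipy.spatial.transform import Rotation as Ro
from bench import env, vision, workorder
def cloud(name):
    c=vision.get_calibration(name); im,d=vision.read_camera(name)
    v,u=np.mgrid[0:384,0:512]
    P=np.stack([(u-c['cx'])/c['fx']*d,(v-c['cy'])/c['fy']*d,d],-1)
    W=P@Ro.from_euler('xyz',c['rotation'],degrees=True).as_matrix().T+np.array(c['position'])
    W[d==0]=np.nan
    return im,d,W,c
E
python3 - <<'E'
from h import *
for n in('scene','top'):
    im,d,W,c=cloud(n); np.savez('/tmp/'+n,im=im,W=W); print(n,{k:np.round(v,3) for k,v in c.items()})
    cv2.imwrite(f'pics/{n}0.png',im)
    print(np.round(W[::64,::64],3).reshape(-1,3)[:48:3].tolist())
E
```

```text
scene {'fx': np.float64(493.282), 'fy': np.float64(493.282), 'cx': np.float64(250.304), 'cy': np.float64(196.599), 'position': array([-0.287,  0.568,  1.049]), 'rotation': array([-134.334,    0.276, -119.409])}
[[0.445, 0.539, 0.779], [0.676, 0.169, 0.619], [0.978, -0.677, 0.333], [0.753, 0.448, 0.51], [1.002, -0.176, 0.214], [0.806, -0.893, 0.109], [0.724, 0.349, 0.321], [0.824, -0.334, 0.007], [0.148, 0.613, 0.708], [0.758, 0.191, -0.001], [0.465, -0.32, 0.001], [0.634, 0.596, 0.071], [0.493, 0.116, -0.072], [0.014, 0.013, 0.382], [0.412, 0.514, 0.019], [0.437, -0.121, -0.525]]
top {'fx': np.float64(466.799), 'fy': np.float64(466.799), 'cx': np.float64(257.835), 'cy': np.float64(189.522), 'position': array([0.261, 0.076, 1.51 ]), 'rotation': array([-167.262,   -0.357,  -86.85 ])}
[[0.791, 0.601, 0.706], [0.684, 0.194, 0.894], [0.99, -0.203, 0.488], [0.783, 0.571, 0.467], [0.656, 0.096, 0.761], [0.93, -0.435, 0.3], [0.79, 0.538, 0.007], [0.831, -0.115, -0.001], [0.417, 0.547, 0.683], [0.583, 0.303, -0.004], [0.618, -0.334, -0.002], [0.349, 0.693, 0.002], [0.456, 0.081, -0.897], [0.433, -0.597, -0.145], [0.164, 0.466, 0.002], [nan, nan, nan]]
```

View pics/scene0.png

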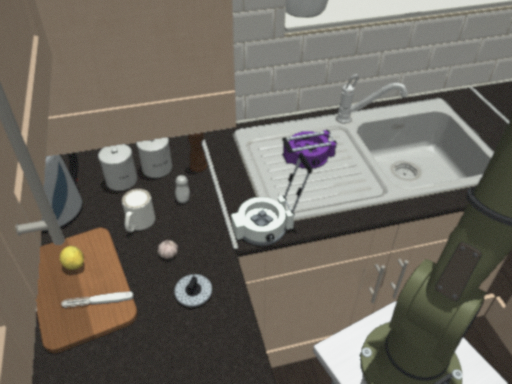

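View pics/top0.png

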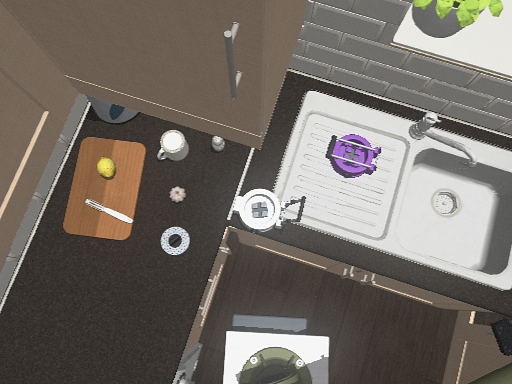

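Scene: white grater at scene (263,218)/top (260,210) with the frame leaning right; the purple one at top (355,155) is the look-alike. The disc with its wing is at scene (193,290)/top (175,240); only candidate for the disc. Now I measure it and make one enlarged crop.

Run:
```python
from h import *
for n,D,G in(('scene',(193,290),(263,218)),('top',(175,240),(260,210))):
    z=np.load(f'/tmp/{n}.npz'); im,W=z['im'],z['W']
    v,u=np.mgrid[0:384,0:512]
    dm=(abs(u-D[0])<28)&(abs(v-D[1])<28)
    pl=dm&(W[...,2]>.012)&(W[...,2]<.024); wi=dm&(W[...,2]>.03)
    P=W[pl][:,:2].astype(np.float32); print(n,'disc plate',pl.sum(),cv2.minEnclosingCircle(P),np.median(W[pl][:,2]))
    w=W[wi]; print('wing',len(w),w.mean(0),w[:,2].max(), cv2.minAreaRect(w[:,:2].astype(np.float32)))
    gm=(abs(u-G[0])<50)&(abs(v-G[1])<50)
    wh=gm&(im.min(-1)>120)
    r=gm&(W[...,2]>.050)&(W[...,2]<.060)&wh
    P=W[r][:,:2].astype(np.float32); print('rim',len(P),np.median(W[r][:,2]),cv2.minEnclosingCircle(P),cv2.minAreaRect(P))
    dr=gm&(W[...,2]>.033)&(W[...,2]<.047)&~wh&(np.hypot(*(W[...,:2]-np.median(P,0)).transpose(2,0,1))<.05)
    print('drive',dr.sum(),np.nanmedian(W[dr],0))
    b=gm&(W[...,2]>.1); q=W[b]; print('clamp hi',len(q), q[q[:,2]>q[:,2].max()-.03].mean(0), q[:,2].max())
    for x in(D,G): 
        pass
z=np.load('/tmp/top.npz')['im'];s=np.load('/tmp/scene.npz')['im']
a=cv2.resize(z[165:275,145:325],(720,440),interpolation=2)
cv2.imwrite('pics/crop1.png',a)
cv2.imwrite('pics/crop2.png',cv2.resize(s[150:320,160:340],(635,600),interpolation=2))
```

```text
scene disc plate 744 ((0.41830915212631226, 0.34268105030059814), 0.04763220250606537) 0.01741653628941009
wing 115 [0.41365682 0.34306154 0.04579237] 0.05478139783384861 ((0.41663381457328796, 0.3419573903083801), (0.014819535426795483, 0.03716278821229935), 42.869041442871094)
rim 773 0.05434563158217243 ((0.5309515595436096, 0.07395084947347641), 0.0883532464504242) ((0.5275024771690369, 0.07810813188552856), (0.1656646728515625, 0.13406160473823547), 81.37185668945312)
drive 53 [0.52470968 0.08127492 0.03707904]
clamp hi 228 [ 0.47489508 -0.0293474   0.20085326] 0.2142191218842664
top disc plate 522 ((0.42627736926078796, 0.3408667743206024), 0.05362359806895256) 0.01887339399019261
wing 63 [0.41655212 0.34066518 0.04898204] 0.05854365342044421 ((0.4173247516155243, 0.3414470851421356), (0.013825144618749619, 0.03458429500460625), 42.186737060546875)
rim 604 0.05605454042670199 ((0.5230072736740112, 0.08005259186029434), 0.0847417488694191) ((0.5299901366233826, 0.07917940616607666), (0.16202907264232635, 0.12996530532836914), 79.90233612060547)
drive 30 [0.53764094 0.07935461 0.03667514]
clamp hi 198 [ 0.50587498 -0.03843777  0.2139678 ] 0.22379059327408046
```

View pics/crop1.png

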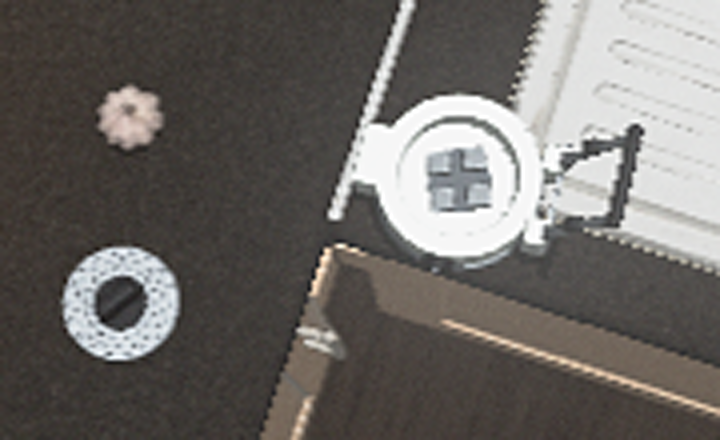

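View pics/crop2.png

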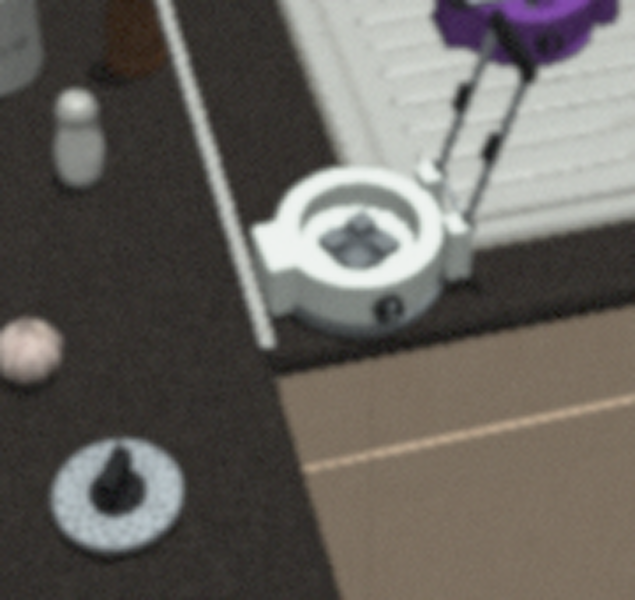

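The crops confirm it: the speckled steel disc with black wing, wing long axis about -47° in world, and the white grater with the grey cross drive and opened frame. Now I lift and swing toward the grater.

{"name": "step_arm", "arguments": {
  "plan": [
    {"tz": -0.05},
    {"tz": -0.1, "turn": -0.14},
    {"tz": -0.15, "turn": -0.29},
    {"tx": 0.042, "ty": -0.028, "tz": -0.15, "turn": -0.44},
    {"tx": 0.084, "ty": -0.055, "tz": -0.15, "turn": -0.59},
    {"tx": 0.125, "ty": -0.083, "tz": -0.15, "turn": -0.74},
    {"tx": 0.167, "ty": -0.11, "tz": -0.15, "turn": -0.89},
    {"tx": 0.209, "ty": -0.138, "tz": -0.15, "turn": -1.04}
  ]
}}

```text
schema error: expected keys tx, ty, tz, turn
```

```bash
cat >> h.py <<'E'
def go(x,y,z,yaw=None):
    """tool shift to world target from the measured pose"""
    s=env.sense(); p=s['tcp_pos']; R=Ro.from_euler('xyz',s['tool_rot'],degrees=True).as_matrix()
    t=R.T@(np.array([x,y,z])-p); w=s['tool_rot'][2]
    tu=0 if yaw is None else -np.radians((yaw-w+180)%360-180)
    print('at',np.round(p,4),'rot',np.round(s['tool_rot'],2),'F',np.round(s['ft_force'],1),'move',np.round(t,4),'turn',round(tu,3),'j7',s['joint_positions'][6].round(1),'t',round(s['clock'],2))
E
python3 - <<'E'
from h import *
go(.49,.06,.345,98)
for n in('scene','top'):
    W=np.load(f'/tmp/{n}.npz')['W'].reshape(-1,3)
    for x in(.3,.4,.5,.6,.7,.8):
        print(n,x,[ (y,round(float(q[:,2].min()),2)) for y in np.arange(-.4,.6,.1).round(1) if len(q:=W[(abs(W[:,0]-x)<.05)&(abs(W[:,1]-y)<.05)&(W[:,2]>.26)])>5])
E
```

```text
at [ 0.2189 -0.6115  0.1946] rot [-179.92    0.     19.7 ] F [ 1.2  0.8 -0.1] move [ 0.4816 -0.5411 -0.1496] turn -1.367 j7 -3.3 t 0.15
scene 0.3 []
scene 0.4 [(np.float64(0.5), 0.58)]
scene 0.5 [(np.float64(0.5), 0.58)]
scene 0.6 [(np.float64(0.5), 0.58)]
scene 0.7 [(np.float64(0.1), 0.27), (np.float64(0.2), 0.27), (np.float64(0.3), 0.27), (np.float64(0.4), 0.27), (np.float64(0.5), 0.29)]
scene 0.8 [(np.float64(0.4), 0.27), (np.float64(0.5), 0.27)]
top 0.3 []
top 0.4 [(np.float64(0.5), 0.58)]
top 0.5 [(np.float64(0.5), 0.58)]
top 0.6 [(np.float64(0.1), 0.67), (np.float64(0.5), 0.58)]
top 0.7 [(np.float64(0.1), 0.27), (np.float64(0.2), 0.27), (np.float64(0.3), 0.27), (np.float64(0.4), 0.27), (np.float64(0.5), 0.5)]
top 0.8 [(np.float64(-0.0), 0.27), (np.float64(0.1), 0.28), (np.float64(0.4), 0.29), (np.float64(0.5), 0.27)]
```

{"name": "step_arm", "arguments": {
  "plan": [
    {"tx": 0, "ty": 0, "tz": -0.05, "turn": 0},
    {"tx": 0, "ty": 0, "tz": -0.1, "turn": -0.14},
    {"tx": 0, "ty": 0, "tz": -0.15, "turn": -0.29},
    {"tx": 0.042, "ty": -0.028, "tz": -0.15, "turn": -0.44},
    {"tx": 0.084, "ty": -0.055, "tz": -0.15, "turn": -0.59},
    {"tx": 0.125, "ty": -0.083, "tz": -0.15, "turn": -0.74},
    {"tx": 0.167, "ty": -0.11, "tz": -0.15, "turn": -0.89},
    {"tx": 0.209, "ty": -0.138, "tz": -0.15, "turn": -1.04}
  ]
}}

```text
clock: 0.95
tcp_pos: [0.3699, -0.4101, 0.3453]
tool_rot: [-180.0, 0.0, 79.6]
ft_force: [0.5, -1.5, 0.6]
gripper_width: 0.0872
finger_force: 0.0
```

Run:
```python
from h import *
go(.49,.06,.345,98)
```

```text
at [ 0.3699 -0.4101  0.3453] rot [-1.7999e+02  1.0000e-02  7.9630e+01] F [ 0.5 -1.5  0.6] move [4.84e-01 3.35e-02 2.00e-04] turn -0.321 j7 33.4 t 0.95
```

{"name": "step_arm", "arguments": {
  "plan": [
    {"tx": 0.049, "ty": 0.0034, "tz": 0, "turn": 0},
    {"tx": 0.098, "ty": 0.0068, "tz": 0, "turn": 0},
    {"tx": 0.147, "ty": 0.01, "tz": 0, "turn": 0},
    {"tx": 0.196, "ty": 0.0136, "tz": 0, "turn": 0},
    {"tx": 0.245, "ty": 0.017, "tz": 0, "turn": 0},
    {"tx": 0.294, "ty": 0.02, "tz": 0, "turn": 0},
    {"tx": 0.343, "ty": 0.024, "tz": 0, "turn": 0},
    {"tx": 0.39, "ty": 0.027, "tz": 0, "turn": 0}
  ]
}}

```text
clock: 1.75
tcp_pos: [0.4681, -0.0315, 0.3454]
tool_rot: [180.0, 0.0, 79.3]
ft_force: [1.8, 0.9, 1.0]
gripper_width: 0.0872
finger_force: 0.0
```

{"name": "step_arm", "arguments": {
  "plan": [
    {"tx": 0.047, "ty": 0.0034, "tz": 0, "turn": 0},
    {"tx": 0.094, "ty": 0.0065, "tz": 0, "turn": 0},
    {"tx": 0.094, "ty": 0.0065, "tz": 0, "turn": 0},
    {"tx": 0.094, "ty": 0.0065, "tz": 0, "turn": 0}
  ]
}}

```text
clock: 2.15
tcp_pos: [0.4917, 0.0584, 0.3452]
tool_rot: [-180.0, 0.0, 79.5]
ft_force: [-0.8, -0.6, 0.6]
gripper_width: 0.0867
finger_force: 0.0
```

Run:
```python
from h import *
go(.417,.3417,.12,133)
im,d,W,c=cloud('wrist'); np.savez('/tmp/wrist',im=im,W=W); cv2.imwrite('pics/w1.png',im); print(c)
```

```text
at [0.4917 0.0584 0.3452] rot [-1.7998e+02  2.0000e-02  7.9470e+01] F [-0.8 -0.6  0.6] move [ 0.2649 -0.1251  0.2252] turn -0.934 j7 -19.1 t 2.15
{'fx': 295.3729886234666, 'fy': 295.3729886234666, 'cx': 259.46870800950467, 'cy': 187.66781637223062, 'position': array([0.50619298, 0.13665501, 0.53462526]), 'rotation': array([ 1.63108511e+02, -1.87080283e-02, -1.05432507e+01])}
```

View pics/w1.png

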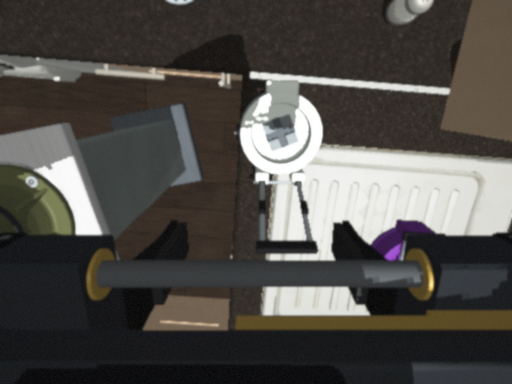

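Wrist view: the white well is at (281,133) with the grey dogs visible, the frame leaning down to its bar at (287,245), and the disc's edge at (180,0). Measuring the well, channel and bar, and planning the disc approach.

```bash
cat > m.py <<'E'
from h import *
def rim(im,W,c0):
    c=np.array(c0)
    wh=(im.min(-1)>110)&(abs(W[...,2]-.055)<.006)
    for _ in range(30):
        r=np.hypot(*(W[...,:2]-c).transpose(2,0,1)); P=W[wh&(r<.068)&(r>.044)]
        a=np.arctan2(P[:,1]-c[1],P[:,0]-c[0]); b=np.digitize(a,np.linspace(-np.pi,np.pi,37))
        c=c+.6*np.mean([np.array(P[b==k][:,:2].mean(0)-c) for k in set(b)],0)
    return c,len(P),len(set(b)),np.median(P[:,2])
for n in('wrist','top','scene'):
    z=np.load(f'/tmp/{n}.npz'); im,W=z['im'],z['W']
    c,*o=rim(im,W,(.528,.079)); print(n,'well',c.round(4),o)
    r=np.hypot(*(W[...,:2]-c).transpose(2,0,1))
    m=(r<.03)&(abs(W[...,2]-.038)<.006)&(im.max(-1)<(165 if n=='top' else 150)); P=W[m]
    print(' dogs',len(P),P.mean(0).round(4),cv2.minAreaRect(P[:,:2].astype(np.float32)))
    m=(W[...,2]>.17)&(W[...,2]<.24)&(r>.08)&(r<.2)&(W[...,1]<.02)&(im.max(-1)<80); P=W[m]
    if len(P): print(' bar',len(P),np.median(P,0).round(4),cv2.minAreaRect(P[:,:2].astype(np.float32)),P[:,2].max())
E
python3 m.py
python3 - <<'E'
import numpy as np,cv2
im=np.load('/tmp/wrist.npz')['im']; t=np.load('/tmp/top.npz')['im']
a=cv2.resize(im[90:180,235:325],(400,400),interpolation=2);b=cv2.resize(t[185:235,235:285],(400,400),interpolation=2)
cv2.imwrite('pics/dogs.png',np.hstack([a,b]))
E
```

```text
wrist well [0.53   0.0772] [2574, 36, np.float64(0.05601669028391351)]
 dogs 295 [0.5324 0.0873 0.0373] ((0.5308003425598145, 0.08013150840997696), (0.04656832665205002, 0.04315873235464096), 4.769260406494141)
 bar 739 [ 0.5039 -0.0384  0.2142] ((0.5057989358901978, -0.04057532548904419), (0.017366185784339905, 0.07294072210788727), 74.34883880615234) 0.218893894163817
top well [0.529  0.0785] [587, 36, np.float64(0.056252496508070626)]
 dogs 65 [0.527  0.0772 0.0353] ((0.5290876030921936, 0.07649917155504227), (0.04932887852191925, 0.048386480659246445), 4.895656585693359)
 bar 45 [ 0.5022 -0.038   0.2161] ((0.5056177973747253, -0.0399462953209877), (0.009424278512597084, 0.07368774712085724), 78.82479095458984) 0.22072560246204787
scene well [0.5272 0.079 ] [683, 36, np.float64(0.05423228203770991)]
 dogs 124 [0.5252 0.0811 0.0371] ((0.5271948575973511, 0.0800817608833313), (0.0486580915749073, 0.043588168919086456), 12.226663589477539)
 bar 122 [ 0.5041 -0.037   0.2119] ((0.505979061126709, -0.039240505546331406), (0.01260435488075018, 0.07646392285823822), 79.43954467773438) 0.21845935001262762
```

View pics/dogs.png

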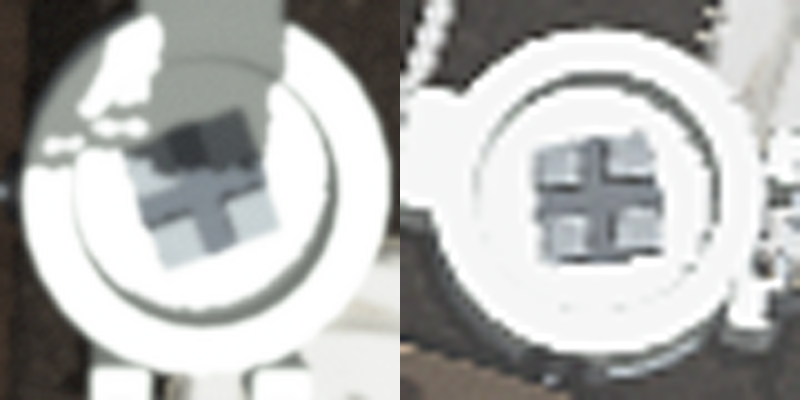

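Both crops show the cross channel turned about 19° from the grater's lines (channels near +7° in world); the well is at about (0.529, 0.078). Now to the disc.

{"name": "step_arm", "arguments": {
  "plan": [
    {"tx": 0.033, "ty": -0.0156, "tz": 0.022, "turn": -0.115},
    {"tx": 0.066, "ty": -0.031, "tz": 0.045, "turn": -0.23},
    {"tx": 0.099, "ty": -0.047, "tz": 0.068, "turn": -0.345},
    {"tx": 0.132, "ty": -0.0625, "tz": 0.09, "turn": -0.46},
    {"tx": 0.165, "ty": -0.078, "tz": 0.112, "turn": -0.575},
    {"tx": 0.199, "ty": -0.094, "tz": 0.135, "turn": -0.69},
    {"tx": 0.232, "ty": -0.11, "tz": 0.158, "turn": -0.805},
    {"tx": 0.265, "ty": -0.125, "tz": 0.18, "turn": -0.925}
  ],
  "gripper": 0.4
}}

```text
clock: 3.0
tcp_pos: [0.4194, 0.3397, 0.1641]
tool_rot: [-180.0, 0.1, 132.3]
ft_force: [0.3, -0.6, -0.3]
gripper_width: 0.0525
finger_force: 0.0
```

Run:
```python
from h import *
im,d,W,c=cloud('wrist'); im,d,W,c=cloud('wrist')
go(.417,.3417,.0225,132.5)
v=abs(W[...,0]-.417)+abs(W[...,1]-.342)<.12
pl=v&(abs(W[...,2]-.018)<.005); w=W[v&(W[...,2]>.04)&(W[...,2]<.058)&(im.max(-1)<90)]
P=W[pl][:,:2].astype(np.float32);print(len(P),cv2.minEnclosingCircle(P),np.median(P,0),np.median(W[pl][:,2]))
if len(w):print(len(w),cv2.minAreaRect(w[:,:2].astype(np.float32)),np.median(w,0))
cv2.imwrite('pics/w2.png',im)
```

```text
at [0.4146 0.343  0.1621] rot [-179.72   -0.29  132.71] F [ 0.1 -0.5  0.2] move [-0.0033  0.0015  0.1396] turn 0.004 j7 -10.4 t 3.1
4161 ((0.4180537462234497, 0.34074169397354126), 0.045652907341718674) [0.41502023 0.3440731 ] 0.018407802266084294
180 ((0.4144991338253021, 0.344661682844162), (0.012753700837492943, 0.02572609670460224), 43.04685974121094) [0.40926241 0.3501891  0.05149026]
```

View pics/w2.png

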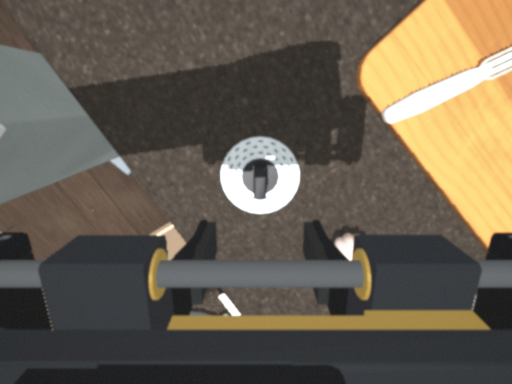

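The disc lies at (260,175) with its wing vertical in the picture, between the fingers, so the grasp is lined up (centre measured 0.418, 0.341, radius 45.7 mm). Descending and gripping.

{"name": "step_arm", "arguments": {
  "plan": [
    {"tx": 0, "ty": 0, "tz": 0.03, "turn": 0},
    {"tx": 0, "ty": 0, "tz": 0.065, "turn": 0},
    {"tx": 0, "ty": 0, "tz": 0.095, "turn": 0},
    {"tx": 0, "ty": 0, "tz": 0.12, "turn": 0},
    {"tx": 0, "ty": 0, "tz": 0.135, "turn": 0},
    {"tx": 0, "ty": 0, "tz": 0.142, "turn": 0},
    {"tx": 0, "ty": 0, "tz": 0.142, "turn": 0},
    {"tx": 0, "ty": 0, "tz": 0.142, "turn": 0}
  ]
}}

```text
clock: 3.9
tcp_pos: [0.4193, 0.3412, 0.0245]
tool_rot: [179.9, 0.0, 132.2]
ft_force: [-1.1, -0.1, -0.3]
gripper_width: 0.0524
finger_force: 0.0
```

{"name": "step_arm", "arguments": {
  "plan": [
    {"tx": 0, "ty": 0, "tz": 0, "turn": 0},
    {"tx": 0, "ty": 0, "tz": 0, "turn": 0},
    {"tx": 0, "ty": 0, "tz": 0, "turn": 0},
    {"tx": 0, "ty": 0, "tz": 0, "turn": 0},
    {"tx": 0, "ty": 0, "tz": 0, "turn": 0},
    {"tx": 0, "ty": 0, "tz": 0, "turn": 0},
    {"tx": 0, "ty": 0, "tz": 0, "turn": 0}
  ],
  "gripper": 1,
  "squeeze": 25
}}

```text
clock: 4.6
tcp_pos: [0.4184, 0.341, 0.0234]
tool_rot: [-180.0, 0.0, 132.3]
ft_force: [-0.4, -0.1, 0.9]
gripper_width: 0.0127
finger_force: 25.0
```

{"name": "step_arm", "arguments": {
  "plan": [
    {"tx": 0, "ty": 0, "tz": -0.015, "turn": 0},
    {"tx": 0, "ty": 0, "tz": -0.04, "turn": 0},
    {"tx": 0, "ty": 0, "tz": -0.07, "turn": 0},
    {"tx": 0, "ty": 0, "tz": -0.1, "turn": 0},
    {"tx": 0, "ty": 0, "tz": -0.115, "turn": 0},
    {"tx": 0, "ty": 0, "tz": -0.12, "turn": 0},
    {"tx": 0, "ty": 0, "tz": -0.12, "turn": 0}
  ]
}}

```text
clock: 5.3
tcp_pos: [0.4185, 0.3407, 0.1434]
tool_rot: [180.0, 0.0, 132.3]
ft_force: [-0.3, 0.4, -2.2]
gripper_width: 0.0126
finger_force: 25.0
```

{"name": "step_arm", "arguments": {
  "plan": [
    {"tx": -0.02, "ty": -0.007, "tz": 0, "turn": 0.06},
    {"tx": -0.06, "ty": -0.021, "tz": 0, "turn": 0.18},
    {"tx": -0.1, "ty": -0.036, "tz": 0, "turn": 0.31},
    {"tx": -0.145, "ty": -0.052, "tz": 0, "turn": 0.44},
    {"tx": -0.19, "ty": -0.068, "tz": 0, "turn": 0.58},
    {"tx": -0.23, "ty": -0.082, "tz": 0, "turn": 0.7},
    {"tx": -0.26, "ty": -0.092, "tz": 0, "turn": 0.79},
    {"tx": -0.269, "ty": -0.095, "tz": 0, "turn": 0.826}
  ]
}}

```text
clock: 6.1
tcp_pos: [0.5293, 0.0725, 0.1413]
tool_rot: [-179.8, 0.1, 84.4]
ft_force: [-0.1, -0.1, -1.9]
gripper_width: 0.0124
finger_force: 25.0
```

{"name": "step_arm", "arguments": {
  "plan": [
    {"tx": 0, "ty": 0, "tz": 0, "turn": 0},
    {"tx": 0, "ty": 0, "tz": 0, "turn": 0},
    {"tx": 0, "ty": 0, "tz": 0, "turn": 0},
    {"tx": 0, "ty": 0, "tz": 0, "turn": 0}
  ]
}}

```text
clock: 6.5
tcp_pos: [0.5285, 0.0798, 0.1434]
tool_rot: [-180.0, -0.0, 85.2]
ft_force: [-1.1, 0.4, -1.5]
gripper_width: 0.0126
finger_force: 25.0
```

```bash
python3 - <<'E'
from h import *
im,d,W,c=cloud('wrist')
go(.529,.078,.143,85)
np.savez('/tmp/wrist',im=im,W=W); cv2.imwrite('pics/w3.png',im)
P=W[(abs(W[...,2]-.055)<.006)&(np.hypot(W[...,0]-.53,W[...,1]-.078)<.068)]
print('rim pts',len(P))
# disc plate now near z=.143-.0235+.018
for n in('wrist','scene','top'):
    if n!='wrist': im,d,W,c=cloud(n)
    m=(abs(W[...,2]-.1375)<.005)&(np.hypot(W[...,0]-.53,W[...,1]-.078)<.06)&(im.max(-1)>70)
    P=W[m][:,:2].astype(np.float32); print(n,len(P),cv2.minEnclosingCircle(P),np.median(W[m][:,2]))
E
python3 - <<'E'
import numpy as np
E
```

```text
at [0.5286 0.0794 0.1434] rot [180.     0.    85.12] F [ 0.   0.5 -1.7] move [-0.0014  0.0005  0.0004] turn 0.002 j7 -23.3 t 6.55
rim pts 3723
wrist 6486 ((0.528362512588501, 0.07978980988264084), 0.04558319225907326) 0.13807714364304208
scene 426 ((0.5281112194061279, 0.08173388987779617), 0.04737554118037224) 0.1364029915347567
top 0 ((0.0, 0.0), 0.0) nan
  return _methods._mean(a, axis=axis, dtype=dtype,
  ret = ret.dtype.type(ret / rcount)
```

View pics/w3.png

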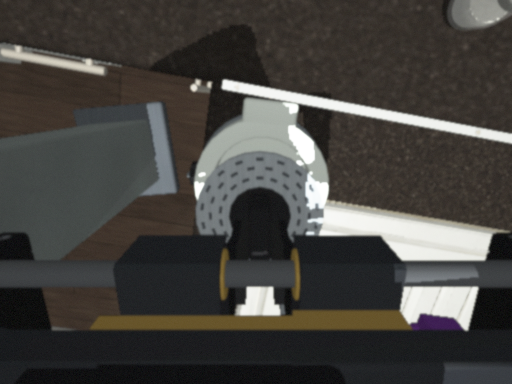

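The disc hangs level at (260,215), above and slightly lower in the picture than the drum (262,185, perspective). I measure the well once more from this near view.

Run:
```python
from h import *
from scipy.optimize import least_squares
for n in('wrist','top'):
  z=np.load(f'/tmp/{n}.npz');W=z['W']
  if n=='wrist': W=z['W']
  c=np.array([.529,.078])
  P=W[(abs(W[...,2]-.0555)<.004)&(np.hypot(W[...,0]-c[0],W[...,1]-c[1])<.09)]
  a=np.degrees(np.arctan2(P[:,1]-c[1],P[:,0]-c[0])); r=np.hypot(*(P[:,:2]-c).T)
  E=[]
  for k in range(-180,180,6):
    m=(a>=k)&(a<k+6)
    if m.sum()>4: print(k,int(m.sum()),(r[m].min()*1e3).round(1),(r[m].max()*1e3).round(1),end=' | ') if n=='wrist' else 0
    if m.sum()>4 and .060<r[m].max()<.072 : E.append(P[m][r[m].argmax()][:2])
  E=np.array(E); s=least_squares(lambda q:np.hypot(*(E-q[:2]).T)-q[2],[*c,.066],loss='soft_l1',f_scale=.0007)
  print(n,len(E),s.x.round(4))
```

```text
-180 23 60.2 64.7 | -24 13 62.9 66.4 | -18 36 60.2 67.0 | -12 59 56.7 66.3 | -6 74 53.2 66.5 | 0 93 49.9 66.4 | 6 106 48.8 66.2 | 12 113 48.5 66.0 | 18 111 48.2 65.6 | 24 116 47.9 65.8 | 30 115 47.8 65.0 | 36 114 48.2 65.2 | 42 119 47.6 64.6 | 48 117 47.4 64.7 | 54 169 47.4 78.4 | 60 292 47.3 83.2 | 66 285 46.7 82.1 | 72 277 46.8 80.7 | 78 275 47.5 80.5 | 84 281 46.3 81.6 | 90 298 46.3 82.5 | 96 173 46.5 77.5 | 102 118 46.4 63.8 | 108 117 46.2 63.5 | 114 119 46.3 63.9 | 120 115 46.5 63.6 | 126 114 46.4 63.5 | 132 113 46.5 63.7 | 138 112 46.4 64.0 | 144 108 46.7 63.9 | 150 107 46.8 63.8 | 156 95 47.8 64.1 | 162 82 50.6 64.2 | 168 56 53.9 63.7 | 174 43 56.6 64.0 | wrist 27 [0.5299 0.0766 0.0654]
top 48 [0.529  0.0781 0.0646]
```

{"name": "step_arm", "arguments": {
  "plan": [
    {"tx": -0.0023, "ty": 0.0015, "tz": 0.01, "turn": 0},
    {"tx": -0.0023, "ty": 0.0015, "tz": 0.025, "turn": 0},
    {"tx": -0.0023, "ty": 0.0015, "tz": 0.04, "turn": 0},
    {"tx": -0.0023, "ty": 0.0015, "tz": 0.053, "turn": 0},
    {"tx": -0.0023, "ty": 0.0015, "tz": 0.062, "turn": 0},
    {"tx": -0.0023, "ty": 0.0015, "tz": 0.068, "turn": 0},
    {"tx": -0.0023, "ty": 0.0015, "tz": 0.068, "turn": 0},
    {"tx": -0.0023, "ty": 0.0015, "tz": 0.068, "turn": 0}
  ]
}}

```text
clock: 7.45
tcp_pos: [0.5307, 0.0758, 0.0757]
tool_rot: [180.0, -0.0, 85.0]
ft_force: [0.4, 0.8, -1.2]
gripper_width: 0.0126
finger_force: 25.0
```

{"name": "step_arm", "arguments": {
  "plan": [
    {"tx": 0, "ty": 0, "tz": 0.001, "turn": 0},
    {"tx": 0, "ty": 0, "tz": 0.002, "turn": 0},
    {"tx": 0, "ty": 0, "tz": 0.003, "turn": 0},
    {"tx": 0, "ty": 0, "tz": 0.004, "turn": 0},
    {"tx": 0, "ty": 0, "tz": 0.005, "turn": 0},
    {"tx": 0, "ty": 0, "tz": 0.006, "turn": 0},
    {"tx": 0, "ty": 0, "tz": 0.007, "turn": 0},
    {"tx": 0, "ty": 0, "tz": 0.007, "turn": 0}
  ]
}}

```text
clock: 8.25
tcp_pos: [0.5302, 0.0756, 0.0682]
tool_rot: [-180.0, 0.0, 85.0]
ft_force: [-0.3, 0.2, -2.3]
gripper_width: 0.0127
finger_force: 25.0
```

{"name": "step_arm", "arguments": {
  "plan": [
    {"tx": 0.0005, "ty": 0, "tz": 0.001, "turn": 0},
    {"tx": 0.001, "ty": 0, "tz": 0.002, "turn": 0},
    {"tx": 0.001, "ty": 0, "tz": 0.003, "turn": 0},
    {"tx": 0.001, "ty": 0, "tz": 0.004, "turn": 0},
    {"tx": 0.001, "ty": 0, "tz": 0.0045, "turn": 0},
    {"tx": 0.001, "ty": 0, "tz": 0.005, "turn": 0},
    {"tx": 0.001, "ty": 0, "tz": 0.0055, "turn": 0},
    {"tx": 0.001, "ty": 0, "tz": 0.0055, "turn": 0}
  ]
}}

```text
clock: 9.05
tcp_pos: [0.5307, 0.0766, 0.0633]
tool_rot: [180.0, 0.0, 85.0]
ft_force: [-1.0, -1.5, 1.3]
gripper_width: 0.0129
finger_force: 25.0
```

Ribs resting on the drive (TCP z 63 mm = disc origin at 40 mm), light contact. Turning gently.

{"name": "step_arm", "arguments": {
  "plan": [
    {"tx": 0, "ty": 0, "tz": 0.0005, "turn": -0.02},
    {"tx": 0, "ty": 0, "tz": 0.001, "turn": -0.04},
    {"tx": 0, "ty": 0, "tz": 0.001, "turn": -0.06},
    {"tx": 0, "ty": 0, "tz": 0.001, "turn": -0.08},
    {"tx": 0, "ty": 0, "tz": 0.001, "turn": -0.1},
    {"tx": 0, "ty": 0, "tz": 0.001, "turn": -0.12}
  ]
}}

```text
clock: 9.65
tcp_pos: [0.5315, 0.0759, 0.0628]
tool_rot: [179.9, 0.1, 91.9]
ft_force: [-0.4, -3.9, 4.5]
gripper_width: 0.0129
finger_force: 25.1
```

{"name": "step_arm", "arguments": {
  "plan": [
    {"tx": 0, "ty": 0, "tz": 0.0005, "turn": -0.02},
    {"tx": 0, "ty": 0, "tz": 0.001, "turn": -0.04},
    {"tx": 0, "ty": 0, "tz": 0.001, "turn": -0.05},
    {"tx": 0, "ty": 0, "tz": 0.001, "turn": -0.06}
  ]
}}

```text
clock: 10.05
tcp_pos: [0.5318, 0.0753, 0.0623]
tool_rot: [179.9, 0.1, 95.3]
ft_force: [-1.1, -3.0, 8.3]
gripper_width: 0.0123
finger_force: 25.2
```

{"name": "step_arm", "arguments": {
  "plan": [
    {"tx": 0.0007, "ty": -0.0006, "tz": 0, "turn": -0.02},
    {"tx": 0.0013, "ty": -0.0011, "tz": 0, "turn": -0.04},
    {"tx": 0.0013, "ty": -0.0011, "tz": 0, "turn": -0.05},
    {"tx": 0.0013, "ty": -0.0011, "tz": 0, "turn": -0.06}
  ]
}}

```text
clock: 10.45
tcp_pos: [0.5287, 0.0779, 0.0603]
tool_rot: [-179.9, -0.0, 98.8]
ft_force: [0.3, -0.8, -2.3]
gripper_width: 0.0127
finger_force: 25.0
```

Force fell back to the disc's own weight: it has entered the channel. No more turning; lowering straight down.

{"name": "step_arm", "arguments": {
  "plan": [
    {"tx": 0, "ty": 0, "tz": 0.001, "turn": 0},
    {"tx": 0, "ty": 0, "tz": 0.002, "turn": 0},
    {"tx": 0, "ty": 0, "tz": 0.003, "turn": 0},
    {"tx": 0, "ty": 0, "tz": 0.004, "turn": 0},
    {"tx": 0, "ty": 0, "tz": 0.005, "turn": 0},
    {"tx": 0, "ty": 0, "tz": 0.005, "turn": 0}
  ]
}}

```text
clock: 11.05
tcp_pos: [0.5291, 0.0778, 0.0557]
tool_rot: [-180.0, -0.0, 98.7]
ft_force: [0.8, -0.6, -2.1]
gripper_width: 0.0128
finger_force: 25.0
```

{"name": "step_arm", "arguments": {
  "plan": [
    {"tx": 0, "ty": 0, "tz": 0.0005, "turn": 0},
    {"tx": 0, "ty": 0, "tz": 0.001, "turn": 0},
    {"tx": 0, "ty": 0, "tz": 0.0015, "turn": 0},
    {"tx": 0, "ty": 0, "tz": 0.0015, "turn": 0}
  ]
}}

```text
clock: 11.45
tcp_pos: [0.5293, 0.0776, 0.0553]
tool_rot: [-180.0, 0.1, 98.7]
ft_force: [-3.4, -0.8, 5.8]
gripper_width: 0.0131
finger_force: 25.0
```

Contact at TCP z 55.3 mm (disc origin ≈ 32 mm): seated. Releasing and rising for a check.

{"name": "step_arm", "arguments": {
  "plan": [
    {"tx": 0, "ty": 0, "tz": -0.001, "turn": 0},
    {"tx": 0, "ty": 0, "tz": -0.001, "turn": 0},
    {"tx": 0, "ty": 0, "tz": -0.001, "turn": 0},
    {"tx": 0, "ty": 0, "tz": -0.001, "turn": 0},
    {"tx": 0, "ty": 0, "tz": -0.001, "turn": 0}
  ],
  "gripper": 0.6
}}

```text
clock: 11.95
tcp_pos: [0.5293, 0.0779, 0.0554]
tool_rot: [180.0, -0.0, 98.7]
ft_force: [-0.3, 0.3, -0.4]
gripper_width: 0.034
finger_force: 0.0
```

{"name": "step_arm", "arguments": {
  "plan": [
    {"tx": 0, "ty": 0, "tz": -0.02, "turn": 0},
    {"tx": 0, "ty": 0, "tz": -0.06, "turn": 0},
    {"tx": 0, "ty": 0, "tz": -0.1, "turn": 0},
    {"tx": 0, "ty": 0, "tz": -0.145, "turn": 0},
    {"tx": 0, "ty": 0, "tz": -0.19, "turn": 0},
    {"tx": 0, "ty": 0, "tz": -0.23, "turn": 0},
    {"tx": 0, "ty": 0, "tz": -0.24, "turn": 0},
    {"tx": 0, "ty": 0, "tz": -0.24, "turn": 0}
  ]
}}

```text
clock: 12.75
tcp_pos: [0.5302, 0.0781, 0.2969]
tool_rot: [179.8, 0.0, 98.7]
ft_force: [0.2, -0.4, -0.7]
gripper_width: 0.0346
finger_force: 0.0
```

Run:
```python
from h import *
go(.5,-.15,.3,98)
for n in('wrist','scene','top'):
    im,d,W,c=cloud(n); np.savez('/tmp/'+n,im=im,W=W)
    r=np.hypot(W[...,0]-.529,W[...,1]-.078)
    p=W[(r<.038)&(r>.022)&(W[...,2]>.035)&(W[...,2]<.075)]; w=W[(r<.022)&(W[...,2]>.065)&(W[...,2]<.1)]
    rm=W[(r<.062)&(r>.05)&(abs(W[...,2]-.056)<.008)]
    A=np.c_[p[:,:2]-[.529,.078],np.ones(len(p))]; f=np.linalg.lstsq(A,p[:,2],rcond=None)[0] if len(p)>10 else None
    print(n,'plate',len(p),f,'rim',len(rm),np.median(rm[:,2]),'wing',len(w),w[:,2].max() if len(w) else 0)
    m=(W[...,2]>.19)&(W[...,2]<.235)&(r>.08)&(r<.2)&(W[...,1]<.0)&(W[...,0]>.44)&(im.max(-1)<90); P=W[m]
    if len(P)>9: print(' bar',len(P),np.median(P,0).round(4),cv2.minAreaRect(P[:,:2].astype(np.float32)),P[:,2].max())
```

```text
at [0.5302 0.0781 0.2969] rot [1.7982e+02 4.0000e-02 9.8710e+01] F [ 0.2 -0.4 -0.7] move [-0.2209 -0.0644 -0.0031] turn 0.012 j7 -6.4 t 12.75
wrist plate 1306 [0.00082725 0.00057887 0.05021986] rim 1990 0.0560495022295224 wing 263 0.08594128595636819
 bar 294 [ 0.5296 -0.0431  0.2157] ((0.526487410068512, -0.04341940954327583), (0.009645248763263226, 0.03257422894239426), 76.92454528808594) 0.21884887934304176
scene plate 235 [ 0.00378624 -0.00914152  0.04901325] rim 400 0.05458007036796653 wing 96 0.08681124103674642
 bar 122 [ 0.5048 -0.0373  0.212 ] ((0.5050479173660278, -0.03997395932674408), (0.013877649791538715, 0.07569682598114014), 78.94523620605469) 0.21808280483345488
top plate 4 None rim 134 0.05642585311530335 wing 0 0
 bar 51 [ 0.5239 -0.0426  0.2161] ((0.5180662870407104, -0.0412825308740139), (0.011455648578703403, 0.0497080534696579), 79.64431762695312) 0.22271238094747625
```

Plate is level and 5.8 mm below the rim: the disc is fully seated. The frame is at θ ≈ 1.85 with its bar at (0.505, -0.040, 0.208). I go behind the bar with closed fingers.

{"name": "step_arm", "arguments": {
  "plan": [
    {"tx": -0.02, "ty": -0.007, "tz": 0, "turn": 0.05},
    {"tx": -0.05, "ty": -0.018, "tz": 0, "turn": 0.12},
    {"tx": -0.085, "ty": -0.031, "tz": 0, "turn": 0.2},
    {"tx": -0.12, "ty": -0.044, "tz": 0, "turn": 0.28},
    {"tx": -0.14, "ty": -0.051, "tz": 0, "turn": 0.33},
    {"tx": -0.146, "ty": -0.0535, "tz": 0, "turn": 0.344},
    {"tx": -0.146, "ty": -0.0535, "tz": 0, "turn": 0.344},
    {"tx": -0.146, "ty": -0.0535, "tz": 0, "turn": 0.344}
  ],
  "gripper": 1,
  "squeeze": 10
}}

```text
clock: 13.7
tcp_pos: [0.4988, -0.0723, 0.2952]
tool_rot: [-180.0, -0.1, 79.2]
ft_force: [0.4, -0.7, -0.1]
gripper_width: 0.0007
finger_force: 0.0
```

```bash
cat > clamp.py <<'E'
from h import *
# grater frame: well (.5293,.0778), yaw -11
g=np.radians(-11); ex=np.array([np.cos(g),np.sin(g)]); ey=np.array([-np.sin(g),np.cos(g)]); w=np.array([.5293,.0778])
s=env.sense(); d=s['tcp_pos'][:2]-w; print('grater xy',np.round([d@ex,d@ey],4))
go(.4994,-.0744,.200,79)
def tip(th,S): # finger tip (grater y, z) with its front lower edge on the bar's outer face
    u=np.array([np.cos(th),np.sin(th)]); n=np.array([-np.sin(th),np.cos(th)])
    return np.array([-.078,.062])+(.152+S)*u+.0045*n-[.010,0]
for th in np.r_[1.85,1.7:0.05:-.15,0]:
    S=np.interp(th,[.3,1.0,1.85],[.003,0,-.006]); print(round(th,2),np.round(tip(th,S),4))
E
python3 clamp.py
```

```text
grater xy [-0.0013 -0.1532]
at [ 0.4988 -0.0723  0.2952] rot [-1.7998e+02 -6.0000e-02  7.9220e+01] F [ 0.4 -0.7 -0.1] move [-0.0021  0.001   0.0952] turn 0.004 j7 -5.2 t 13.7
1.85 [-0.1326  0.2011]
1.7 [-0.1114  0.2073]
1.55 [-0.0894  0.2102]
1.4 [-0.0671  0.2098]
1.25 [-0.0449  0.206 ]
1.1 [-0.0234  0.1989]
0.95 [-0.0031  0.1884]
0.8 [0.0153 0.1748]
0.65 [0.0315 0.1585]
0.5 [0.0451 0.1398]
0.35 [0.0559 0.1193]
0.2 [0.063  0.0972]
0.0 [0.067  0.0665]
```

{"name": "step_arm", "arguments": {
  "plan": [
    {"tx": 0, "ty": 0.001, "tz": 0.03, "turn": 0},
    {"tx": 0, "ty": 0.001, "tz": 0.065, "turn": 0},
    {"tx": 0, "ty": 0.001, "tz": 0.09, "turn": 0},
    {"tx": 0, "ty": 0.001, "tz": 0.1, "turn": 0},
    {"tx": 0, "ty": 0.001, "tz": 0.1, "turn": 0},
    {"tx": 0, "ty": 0.001, "tz": 0.1, "turn": 0}
  ]
}}

```text
clock: 14.3
tcp_pos: [0.5004, -0.0739, 0.1966]
tool_rot: [179.9, -0.0, 79.1]
ft_force: [0.2, -0.4, 0.7]
gripper_width: 0.0007
finger_force: 0.0
```

{"name": "step_arm", "arguments": {
  "plan": [
    {"tx": 0.011, "ty": 0, "tz": -0.003, "turn": 0},
    {"tx": 0.021, "ty": 0, "tz": -0.006, "turn": 0},
    {"tx": 0.031, "ty": 0, "tz": -0.0095, "turn": 0},
    {"tx": 0.042, "ty": 0, "tz": -0.012, "turn": 0}
  ]
}}

```text
clock: 14.7
tcp_pos: [0.5081, -0.0323, 0.2084]
tool_rot: [179.9, 0.0, 79.0]
ft_force: [0.5, -0.5, -0.4]
gripper_width: 0.0004
finger_force: 0.0
```

```bash
python3 clamp.py | head -2
python3 - <<'E'
from h import *
for n in('scene','wrist'):
    im,d,W,c=cloud(n)
    r=np.hypot(W[...,0]-.529,W[...,1]-.078)
    m=(W[...,2]>.19)&(W[...,2]<.228)&(r<.2)&(W[...,1]<.06)&(W[...,0]>.44)&(im.max(-1)<90); P=W[m]
    if len(P)>9: print(' bar',len(P),np.median(P,0).round(4),cv2.minAreaRect(P[:,:2].astype(np.float32)),P[:,2].max())
    if n=='scene': cv2.imwrite('pics/s2.png',cv2.resize(im[120:300,160:400],(800,600),interpolation=2))
E
```

```text
grater xy [ 0.0002 -0.1121]
at [ 0.5081 -0.0323  0.2084] rot [1.7992e+02 1.0000e-02 7.9040e+01] F [ 0.5 -0.5 -0.4] move [-0.043  -0.0005  0.0084] turn 0.001 j7 -12.0 t 14.7
 bar 103 [ 0.4989 -0.0356  0.2106] ((0.5045562386512756, -0.03837902098894119), (0.012027839198708534, 0.0755871906876564), 79.52145385742188) 0.2189935004789575
 bar 950 [ 0.494  -0.0347  0.2095] ((0.5069882273674011, -0.0355379655957222), (0.006856977008283138, 0.07452068477869034), 79.07670593261719) 0.21687395420281952
```

View pics/s2.png

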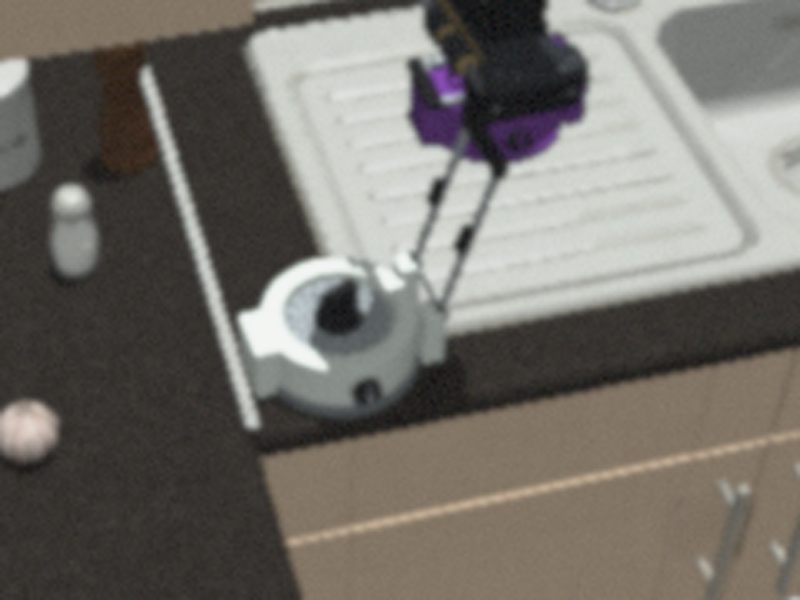

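The disc sits in the well at (340,305) in this crop; the bar is at (490,140) beneath the gripper and it is unclear whether the finger is behind or on it. I check the geometry numerically.

Run:
```python
from h import *
g=np.radians(-11); ex=np.array([np.cos(g),np.sin(g)]); ey=np.array([-np.sin(g),np.cos(g)]); w=np.array([.5293,.0778])
im,d,W,c=cloud('wrist'); cv2.imwrite('pics/w4.png',im[150:384]); print(env.sense()['tcp_pos'])
D=W[...,:2]-w; X=D@ex; Y=D@ey; Z=W[...,2]
for lo,hi in((-.040,-.024),(-.01,.01),(.024,.040)):
    m=(X>lo)&(X<hi)&(Y>-.17)&(Y<-.06)&(Z>.07)&(Z<.25)
    print(lo,m.sum())
    for z0 in np.arange(.07,.25,.01):
        k=m&(Z>=z0)&(Z<z0+.01)
        if k.sum()>3: print('  z',z0.round(3),int(k.sum()),'y',np.percentile(Y[k],[5,50,95]).round(4))
```

```text
[ 0.50778524 -0.03231849  0.20783298]
-0.04 1042
  z 0.07 31 y [-0.0829 -0.0799 -0.0778]
  z 0.08 29 y [-0.0846 -0.0826 -0.0807]
  z 0.09 36 y [-0.0874 -0.0854 -0.0838]
  z 0.1 36 y [-0.0909 -0.0883 -0.0866]
  z 0.11 17 y [-0.0918 -0.0899 -0.0888]
  z 0.12 10 y [-0.0921 -0.0881 -0.0878]
  z 0.13 66 y [-0.0948 -0.0897 -0.0881]
  z 0.14 89 y [-0.1014 -0.0928 -0.0909]
  z 0.15 140 y [-0.104  -0.0994 -0.0939]
  z 0.16 69 y [-0.1083 -0.1053 -0.1035]
  z 0.17 75 y [-0.1111 -0.1082 -0.1063]
  z 0.18 82 y [-0.1135 -0.111  -0.109 ]
  z 0.19 92 y [-0.1161 -0.1139 -0.1121]
  z 0.2 131 y [-0.1169 -0.1157 -0.1147]
  z 0.21 139 y [-0.1191 -0.1179 -0.1166]
-0.01 355
  z 0.2 16 y [-0.1155 -0.1151 -0.1149]
  z 0.23 95 y [-0.1018 -0.1013 -0.0999]
  z 0.24 244 y [-0.1019 -0.1013 -0.0998]
0.024 1056
  z 0.07 30 y [-0.0829 -0.08   -0.0784]
  z 0.08 30 y [-0.0847 -0.0827 -0.0813]
  z 0.09 34 y [-0.0882 -0.0858 -0.0841]
  z 0.1 40 y [-0.0914 -0.0885 -0.0865]
  z 0.11 14 y [-0.0916 -0.0902 -0.0894]
  z 0.12 11 y [-0.0901 -0.088  -0.0877]
  z 0.13 64 y [-0.094  -0.0899 -0.0884]
  z 0.14 87 y [-0.1015 -0.093  -0.091 ]
  z 0.15 147 y [-0.1044 -0.0998 -0.0944]
  z 0.16 67 y [-0.108  -0.1056 -0.1037]
  z 0.17 75 y [-0.1111 -0.1083 -0.1065]
  z 0.18 84 y [-0.1141 -0.1112 -0.1093]
  z 0.19 89 y [-0.1162 -0.1139 -0.1121]
  z 0.2 145 y [-0.1171 -0.1158 -0.1148]
  z 0.21 139 y [-0.1191 -0.1179 -0.1168]
```

View pics/w4.png

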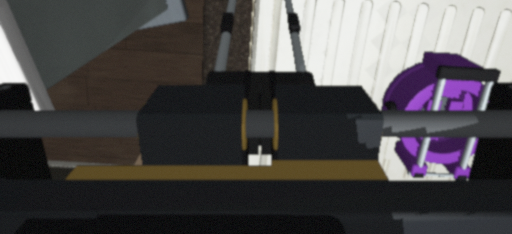

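The wrist view shows the frame rods (228,25)/(293,25) and the bar at (260,78) right at the fingertips; that was my last picture, so numbers only from here.

Run:
```python
from h import *
g=np.radians(-11); ex=np.array([np.cos(g),np.sin(g)]); ey=np.array([-np.sin(g),np.cos(g)]); w=np.array([.5293,.0778])
im,d,W,c=cloud('wrist'); s=env.sense(); p=s['tcp_pos']
R=Ro.from_euler('xyz',c['rotation'],degrees=True).as_matrix()
q=R.T@(p-c['position']); u=c['fx']*q[0]/q[2]+c['cx']; v=c['fy']*q[1]/q[2]+c['cy']; print('tcp px',u,v,'depth',q[2])
D=W[...,:2]-w
G=np.dstack([D@ex,D@ey,W[...,2]])
for col in(int(u),int(u)-9,int(u)+9,int(u)-25):
    print(col,[(r,im[r,col].tolist(),(G[r,col]*1e3).round(0).tolist()) for r in range(int(v)-20,int(v)+26,3)])
print(s['ft_force'],s['clock'])
im,d,W,c=cloud('scene')
R=Ro.from_euler('xyz',c['rotation'],degrees=True).as_matrix()
q=R.T@(p-c['position']); u=c['fx']*q[0]/q[2]+c['cx']; v=c['fy']*q[1]/q[2]+c['cy']; print('scene tcp px',u,v,'depth',q[2])
D=W[...,:2]-w
G=np.dstack([D@ex,D@ey,W[...,2]]); u,v=int(round(u)),int(round(v))
for r in range(v-8,v+9,2): print(r,[(k,(G[r,k]*1e3).round(0).astype(int).tolist()) for k in range(u-10,u+11,4)])
```

```text
tcp px 259.33507290224844 219.30211737415854 depth 0.2049609353798653
259 [(199, [231, 234, 233], [-0.0, -169.0, 3.0]), (202, [230, 234, 233], [-0.0, -173.0, 3.0]), (205, [229, 233, 232], [-0.0, -177.0, 5.0]), (208, [229, 233, 232], [-0.0, -181.0, 6.0]), (211, [228, 233, 232], [-0.0, -187.0, 4.0]), (214, [228, 233, 232], [-0.0, -191.0, 4.0]), (217, [226, 230, 230], [-0.0, -196.0, 4.0]), (220, [76, 77, 79], [-0.0, -115.0, 205.0]), (223, [22, 22, 20], [-0.0, -103.0, 236.0]), (226, [20, 24, 23], [-0.0, -103.0, 242.0]), (229, [20, 23, 23], [-0.0, -103.0, 246.0]), (232, [22, 21, 23], [-0.0, -103.0, 250.0]), (235, [20, 19, 18], [-0.0, -103.0, 254.0]), (238, [24, 23, 23], [-0.0, -103.0, 256.0]), (241, [21, 21, 21], [-0.0, -104.0, 258.0]), (244, [13, 14, 8], [-0.0, -105.0, 259.0])]
250 [(199, [116, 130, 134], [-13.0, -169.0, 3.0]), (202, [99, 115, 120], [-13.0, -173.0, 4.0]), (205, [98, 113, 117], [-13.0, -178.0, 2.0]), (208, [122, 136, 141], [-13.0, -182.0, 4.0]), (211, [157, 172, 176], [-13.0, -187.0, 5.0]), (214, [121, 133, 136], [-13.0, -193.0, 1.0]), (217, [103, 115, 118], [-13.0, -197.
[... 2590 characters left out ...]
83]), (301, [204, -206, 17]), (305, [-6, -116, 211]), (309, [-15, -123, 216]), (313, [183, -239, 25])]
165 [(293, [219, -186, 2]), (297, [25, -109, 181]), (301, [199, -205, 13]), (305, [-10, -115, 207]), (309, [-25, -119, 219]), (313, [177, -236, 21])]
167 [(293, [211, -183, 0]), (297, [29, -111, 170]), (301, [199, -205, 4]), (305, [-12, -114, 203]), (309, [-28, -118, 215]), (313, [183, -240, 7])]
169 [(293, [204, -180, -2]), (297, [32, -113, 160]), (301, [198, -205, -3]), (305, [197, -219, -6]), (309, [-31, -117, 210]), (313, [189, -244, -7])]
171 [(293, [195, -176, -1]), (297, [195, -190, -6]), (301, [191, -203, -6]), (305, [186, -214, -4]), (309, [-35, -116, 207]), (313, [173, -237, -1])]
```

Both views show the closed fingertips ending at z ≈ 0.233, above the bar (top 0.218): they passed over it without contact, so closed fingers end about 24 mm above the reported TCP. Back off, go lower, and push again.

{"name": "step_arm", "arguments": {
  "plan": [
    {"tx": -0.012, "ty": 0, "tz": 0, "turn": 0},
    {"tx": -0.03, "ty": 0, "tz": 0, "turn": 0},
    {"tx": -0.042, "ty": 0, "tz": 0, "turn": 0},
    {"tx": -0.042, "ty": 0, "tz": 0, "turn": 0},
    {"tx": -0.042, "ty": 0, "tz": 0.01, "turn": 0},
    {"tx": -0.042, "ty": 0, "tz": 0.025, "turn": 0},
    {"tx": -0.042, "ty": 0, "tz": 0.037, "turn": 0},
    {"tx": -0.042, "ty": 0, "tz": 0.037, "turn": 0}
  ]
}}

```text
clock: 15.75
tcp_pos: [0.4977, -0.0739, 0.1677]
tool_rot: [-179.7, -0.0, 79.1]
ft_force: [-0.3, -0.2, -0.4]
gripper_width: 0.0006
finger_force: 0.0
```

{"name": "step_arm", "arguments": {
  "plan": [
    {"tx": 0.008, "ty": 0, "tz": 0, "turn": 0},
    {"tx": 0.016, "ty": 0, "tz": 0, "turn": 0},
    {"tx": 0.024, "ty": 0, "tz": -0.002, "turn": 0},
    {"tx": 0.032, "ty": 0, "tz": -0.004, "turn": 0},
    {"tx": 0.04, "ty": 0, "tz": -0.006, "turn": 0}
  ]
}}

```text
clock: 16.25
tcp_pos: [0.5074, -0.0348, 0.1769]
tool_rot: [180.0, 0.0, 79.0]
ft_force: [0.1, -0.1, 0.1]
gripper_width: 0.0002
finger_force: 0.4
```

```bash
cat > ang.py <<'E'
from h import *
g=np.radians(-11); ex=np.array([np.cos(g),np.sin(g)]); ey=np.array([-np.sin(g),np.cos(g)]); w=np.array([.5293,.0778])
s=env.sense(); p=s['tcp_pos']; print('tcp grater',np.round([(p[:2]-w)@ex,(p[:2]-w)@ey,p[2]],4),'F',s['ft_force'].round(1),'t',round(s['clock'],2),'rot',s['tool_rot'].round(1))
for n in('wrist','scene','top'):
    im,d,W,c=cloud(n); D=W[...,:2]-w; X=D@ex; Y=D@ey; Z=W[...,2]
    hy,hz=Y+.078,Z-.062; R=np.hypot(hy,hz); T=np.arctan2(hz,hy)
    m=(abs(abs(X)-.031)<.008)&(R<.166)&(R>.09)&(T>-.05)&(T<2.3)&(Z>.055)&(im.max(-1)<110)
    if m.sum()>5: print(n,'theta',np.percentile(T[m],[10,50,90]).round(3),int(m.sum()),'bar z',np.median(Z[m&(R>.145)]).round(4))
    f=(abs(X)<.014)&(abs(Y-(p[:2]-w)@ey)<.02)&(Z>p[2]-.01)&(Z<p[2]+.05)
    if f.sum(): print('   finger low',np.percentile(Z[f],[1,10]).round(3),int(f.sum()))
E
python3 ang.py
```

```text
tcp grater [-1.000e-04 -1.147e-01  1.769e-01] F [ 0.1 -0.1  0.1] t 16.25 rot [180.   0.  79.]
wrist theta [1.67  1.68  1.706] 2187 bar z 0.2205
   finger low [0.215 0.219] 1119
scene theta [1.651 1.665 1.691] 62 bar z 0.218
   finger low [0.207 0.212] 41
```

{"name": "step_arm", "arguments": {
  "plan": [
    {"tx": 0.012, "ty": 0, "tz": -0.004, "turn": 0},
    {"tx": 0.025, "ty": 0, "tz": -0.007, "turn": 0},
    {"tx": 0.036, "ty": 0, "tz": -0.008, "turn": 0},
    {"tx": 0.047, "ty": 0, "tz": -0.008, "turn": 0},
    {"tx": 0.058, "ty": 0, "tz": -0.006, "turn": 0},
    {"tx": 0.07, "ty": 0, "tz": -0.004, "turn": 0},
    {"tx": 0.07, "ty": 0, "tz": -0.004, "turn": 0}
  ]
}}

```text
clock: 17.1
tcp_pos: [0.5204, 0.0359, 0.1802]
tool_rot: [-180.0, -0.1, 79.2]
ft_force: [0.4, 0.0, 0.1]
gripper_width: 0.0003
finger_force: 0.0
```

```bash
python3 ang.py
```

```text
tcp grater [-0.0008 -0.0428  0.1802] F [0.4 0.  0.1] t 17.1 rot [-1.80e+02 -1.00e-01  7.92e+01]
wrist theta [1.176 1.227 1.25 ] 788 bar z 0.213
   finger low [0.208 0.212] 1102
scene theta [1.183 1.203 1.224] 35 bar z 0.2092
   finger low [0.206 0.209] 44
```

{"name": "step_arm", "arguments": {
  "plan": [
    {"tx": 0.01, "ty": 0, "tz": 0.002, "turn": 0},
    {"tx": 0.0194, "ty": 0, "tz": 0.006, "turn": 0},
    {"tx": 0.03, "ty": 0, "tz": 0.011, "turn": 0},
    {"tx": 0.04, "ty": 0, "tz": 0.017, "turn": 0},
    {"tx": 0.049, "ty": 0, "tz": 0.023, "turn": 0},
    {"tx": 0.058, "ty": 0, "tz": 0.03, "turn": 0},
    {"tx": 0.066, "ty": 0, "tz": 0.038, "turn": 0},
    {"tx": 0.074, "ty": 0, "tz": 0.047, "turn": 0}
  ]
}}

```text
clock: 18.05
tcp_pos: [0.5346, 0.1068, 0.1327]
tool_rot: [-180.0, -0.0, 79.0]
ft_force: [-0.4, 0.1, 0.4]
gripper_width: 0.0006
finger_force: 0.2
```

```bash
python3 ang.py
```

```text
tcp grater [-0.0003  0.0295  0.1327] F [-0.4  0.1  0.4] t 18.05 rot [-180.   -0.   79.]
wrist theta [0.66  0.688 0.694] 1073 bar z 0.1605
   finger low [0.155 0.158] 1485
scene theta [0.624 0.66  0.672] 50 bar z 0.1565
   finger low [0.153 0.156] 22
```

{"name": "step_arm", "arguments": {
  "plan": [
    {"tx": 0.009, "ty": 0, "tz": 0.008, "turn": 0},
    {"tx": 0.017, "ty": 0, "tz": 0.018, "turn": 0},
    {"tx": 0.023, "ty": 0, "tz": 0.028, "turn": 0},
    {"tx": 0.029, "ty": 0, "tz": 0.039, "turn": 0},
    {"tx": 0.033, "ty": 0, "tz": 0.046, "turn": 0},
    {"tx": 0.036, "ty": 0, "tz": 0.053, "turn": 0},
    {"tx": 0.036, "ty": 0, "tz": 0.053, "turn": 0}
  ]
}}

```text
clock: 18.9
tcp_pos: [0.5407, 0.1416, 0.0792]
tool_rot: [-179.9, 0.0, 79.0]
ft_force: [-0.2, -0.4, -0.4]
gripper_width: 0.0007
finger_force: 0.0
```

```bash
python3 ang.py
```

```text
tcp grater [-0.001   0.0648  0.0792] F [-0.2 -0.4 -0.4] t 18.9 rot [-179.9    0.    79. ]
wrist theta [0.25  0.274 0.28 ] 991 bar z 0.1034
   finger low [0.098 0.101] 1143
scene theta [0.226 0.257 0.275] 41 bar z 0.101
   finger low [0.103 0.103] 1
```

{"name": "step_arm", "arguments": {
  "plan": [
    {"tx": 0.003, "ty": 0.001, "tz": 0.006, "turn": 0},
    {"tx": 0.005, "ty": 0.001, "tz": 0.012, "turn": 0},
    {"tx": 0.006, "ty": 0.001, "tz": 0.018, "turn": 0},
    {"tx": 0.007, "ty": 0.001, "tz": 0.023, "turn": 0},
    {"tx": 0.007, "ty": 0.001, "tz": 0.027, "turn": 0},
    {"tx": 0.007, "ty": 0.001, "tz": 0.03, "turn": 0},
    {"tx": 0.007, "ty": 0.001, "tz": 0.03, "turn": 0}
  ]
}}

```text
clock: 19.75
tcp_pos: [0.5433, 0.1476, 0.0499]
tool_rot: [-179.9, 0.0, 79.0]
ft_force: [0.1, -0.2, -0.4]
gripper_width: 0.0005
finger_force: 0.0
```

```bash
python3 ang.py
```

```text
tcp grater [0.0005 0.0712 0.0499] F [ 0.1 -0.2 -0.4] t 19.75 rot [-179.9    0.    79. ]
wrist theta [0.064 0.086 0.094] 687 bar z 0.0753
   finger low [0.041 0.048] 1572
scene theta [0.05  0.076 0.74 ] 45 bar z 0.0736
   finger low [0.041 0.041] 17
```

{"name": "step_arm", "arguments": {
  "plan": [
    {"tx": 0, "ty": 0, "tz": 0.001, "turn": 0},
    {"tx": 0, "ty": 0, "tz": 0.002, "turn": 0},
    {"tx": 0, "ty": 0, "tz": 0.003, "turn": 0},
    {"tx": 0, "ty": 0, "tz": 0.004, "turn": 0},
    {"tx": 0, "ty": 0, "tz": 0.005, "turn": 0},
    {"tx": 0, "ty": 0, "tz": 0.006, "turn": 0},
    {"tx": 0, "ty": 0, "tz": 0.007, "turn": 0},
    {"tx": 0, "ty": 0, "tz": 0.007, "turn": 0}
  ]
}}

```text
clock: 20.7
tcp_pos: [0.5436, 0.1478, 0.0432]
tool_rot: [-180.0, 0.0, 79.0]
ft_force: [-0.7, -0.2, 0.1]
gripper_width: 0.0002
finger_force: 0.0
```

```bash
python3 ang.py
```

```text
tcp grater [0.0007 0.0714 0.0432] F [-0.7 -0.2  0.1] t 20.7 rot [-180.    0.   79.]
wrist theta [0.027 0.046 0.054] 668 bar z 0.0692
   finger low [0.034 0.042] 1594
scene theta [0.014 0.037 0.707] 39 bar z 0.0681
   finger low [0.033 0.034] 12
```

{"name": "step_arm", "arguments": {
  "plan": [
    {"tx": 0, "ty": 0, "tz": 0.0007, "turn": 0},
    {"tx": 0, "ty": 0, "tz": 0.0014, "turn": 0},
    {"tx": 0, "ty": 0, "tz": 0.002, "turn": 0},
    {"tx": 0, "ty": 0, "tz": 0.0025, "turn": 0},
    {"tx": 0, "ty": 0, "tz": 0.003, "turn": 0},
    {"tx": 0, "ty": 0, "tz": 0.003, "turn": 0}
  ]
}}

```text
clock: 21.45
tcp_pos: [0.5436, 0.1478, 0.0403]
tool_rot: [-180.0, 0.0, 79.0]
ft_force: [1.0, 0.8, -0.1]
gripper_width: 0.0003
finger_force: 0.0
```

{"name": "step_arm", "arguments": {
  "plan": [
    {"tx": 0, "ty": 0, "tz": 0.0005, "turn": 0},
    {"tx": 0, "ty": 0, "tz": 0.001, "turn": 0},
    {"tx": 0, "ty": 0, "tz": 0.0015, "turn": 0},
    {"tx": 0, "ty": 0, "tz": 0.0015, "turn": 0}
  ]
}}

```text
clock: 21.85
tcp_pos: [0.5438, 0.1477, 0.0397]
tool_rot: [180.0, 0.0, 79.0]
ft_force: [-2.5, -1.4, 6.6]
gripper_width: 0.0005
finger_force: 3.4
```

```bash
python3 ang.py
```

```text
tcp grater [0.0009 0.0714 0.0397] F [-2.5 -1.4  6.6] t 21.85 rot [180.   0.  79.]
wrist theta [0.005 0.025 0.032] 647 bar z 0.0659
   finger low [0.031 0.038] 1585
scene theta [-0.016  0.017  0.686] 40 bar z 0.065
   finger low [0.032 0.033] 6
```

The bar meets the stop with about 7 N at the shut height (top 0.066). Withdrawing upward and checking.

{"name": "step_arm", "arguments": {
  "plan": [
    {"tx": 0, "ty": 0, "tz": -0.005, "turn": 0},
    {"tx": 0, "ty": 0, "tz": -0.03, "turn": 0},
    {"tx": 0, "ty": 0, "tz": -0.07, "turn": 0},
    {"tx": 0, "ty": 0, "tz": -0.11, "turn": 0},
    {"tx": 0, "ty": 0, "tz": -0.15, "turn": 0},
    {"tx": 0, "ty": 0, "tz": -0.19, "turn": 0},
    {"tx": 0, "ty": 0, "tz": -0.2, "turn": 0},
    {"tx": 0, "ty": 0, "tz": -0.2, "turn": 0}
  ]
}}

```text
clock: 22.8
tcp_pos: [0.5448, 0.1483, 0.2407]
tool_rot: [179.8, -0.1, 79.0]
ft_force: [0.1, -0.2, -0.4]
gripper_width: 0.0005
finger_force: 0.0
```

{"name": "step_arm", "arguments": {
  "plan": [
    {"tx": -0.04, "ty": 0, "tz": 0, "turn": 0},
    {"tx": -0.08, "ty": 0, "tz": 0, "turn": 0},
    {"tx": -0.12, "ty": 0, "tz": -0.02, "turn": 0},
    {"tx": -0.14, "ty": 0, "tz": -0.04, "turn": 0},
    {"tx": -0.14, "ty": 0, "tz": -0.04, "turn": 0},
    {"tx": -0.14, "ty": 0, "tz": -0.04, "turn": 0}
  ]
}}

```text
clock: 23.4
tcp_pos: [0.5165, 0.0105, 0.2774]
tool_rot: [-179.9, -0.0, 79.0]
ft_force: [0.5, -0.3, 0.0]
gripper_width: 0.0007
finger_force: 0.0
```

```bash
python3 ang.py
python3 - <<'E'
from h import *
w=np.array([.5293,.0778])
im,d,W,c=cloud('wrist'); r=np.hypot(W[...,0]-w[0],W[...,1]-w[1])
p=W[(r<.04)&(r>.022)&(W[...,2]>.044)&(W[...,2]<.054)]; print('plate z',len(p),np.median(p[:,2]))
g=np.radians(-11);ey=np.array([-np.sin(g),np.cos(g)]);ex=np.array([np.cos(g),np.sin(g)])
D=W[...,:2]-w;m=(abs(D@ey-.074)<.008)&(abs(D@ex)<.034)&(abs(W[...,2]-.066)<.02)&(im.max(-1)<110); print('bar z',m.sum(),np.percentile(W[m][:,2],[10,50,90]))
E
```

```text
tcp grater [ 2.000e-04 -6.850e-02  2.774e-01] F [ 0.5 -0.3  0. ] t 23.4 rot [-179.9   -0.    79. ]
wrist theta [0.018 0.029 0.037] 490 bar z 0.0667
   finger low [0.305 0.307] 571
scene theta [-0.005  0.017  0.043] 86 bar z 0.0649
   finger low [0.303 0.305] 53
top theta [-0.003  0.027  0.051] 63 bar z 0.0664
plate z 1428 0.050210138343425664
bar z 705 [0.06559787 0.0666349  0.06766351]
```

Bar top at 66.6 mm (66.5 expected when shut) and plate at 50.2 mm (50 expected when seated): both done, and the arm is clear.

```bash
python3 -c "
from bench import workorder
print(workorder.hand_in())"
```

```text
the job is handed in; nothing more can be done
None
```

The grating disc is fully seated on the drive and the clamp frame is shut over it, and the job is handed in at about 23.5 s; I did not re-check the mug, garlic and salt after the moves.

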